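# Shift the coffee grinder's lever through its zigzag gate

## Robot

A 7-joint arm with a two-finger parallel gripper is mounted at the origin on the work surface. World frame = base frame: x ahead of the robot, y to its left, z up, the work surface at z = 0. Lengths are in m, angles in rad, forces in N, time in s.
With the tool pointing down it reaches from about 0.425 to 0.925 m from the base axis. Payload 6.8 kg.
Tool frame: the origin (TCP) lies on the front face of the gripper's body, between the roots of the fingers; the fingertips stand 73 mm ahead of it and the grasp point (between the pads) lies 54 mm ahead of it; z points along the fingers, y is the line along which they close (so a half turn about z gives the same grasp; the last joint's range is limited). The gripper opens to 85 mm and grips with 20 to 120 N. Pads are 22 mm wide; open, the fingers measure 114 mm over their backs; the gripper's body (76 mm by 85 mm) begins 54 mm behind the grasp point. The pads swing forward as they close: fully open they stand 13 mm farther back than shut.
Start: joints at [-1.353, 0.477, 0.022, 1.555, -0.011, 1.109, -0.083], TCP at [0.216, 0.64, 0.304] pointing down, gripper open.
Joint ranges: [-2.96, 2.96], [-0.34, 2.1], [-1.41, 1.46], [0.24, 2.44], [-1.37, 4.51], [0.17, 1.92], [-2.96, 2.96]. Speed limits (rad/s): [2.39, 2.39, 3.14, 3.14, 3.14, 3.14, 3.14].

## Interface

Orientations are given as a unit quaternion [w, x, y, z].
In Python, from station import bot, optics gives the robot as it stands.
- The arm moves only by the tool drive_tool, never from a script. Its argument "deltas" is a list of rows, each an object with "gripper": the closure in counts, from 0 (fully open) to 255 (shut); "offset": the shift along the tool's x, y, z in units of 1000 mm (1.0 is 1000 mm), a list of three; "angular": the turn, a rotation vector about the tool's x, y, z in units of 45 degrees (1.0 is 45 degrees), a list of three. In form: [{"gripper": gripper, "offset": [dx, dy, dz], "angular": [rx, ry, rz]}, ...]. A call has 1 to 5 rows; each row is the pose to reach, as a shift and turn from the pose commanded when the call began, along the tool's axes at that moment; what a row does not reach only later rows make up. A row lasts 1/10 s, in which the tool goes at most 50 mm and 8.59 degrees, less where a joint would pass 70% of its speed; a pose out of reach is approached as far as the arm can. A call with a number of a shift or a turn outside -1 to 1 is refused whole. A call with a gripper value outside its range is refused whole. The fingers move at their own pace and stop on an object; "grip_force" is the grip in N (left out, the last holds). Time passes only in rows, so rows that repeat a pose let the fingers close. It gives the time, the measured TCP pose, the force, the opening and the grip force at its end, in the units of the state.
- bot.get_obs(): the state, without advancing time (a new reading comes with each control period).
- optics.read_camera(name): name is "scene" or "top"; returns the picture (480x640x3 uint8, blue, green, red); there is no depth.
- optics.camera_model(name): a dict with "fx", "fy", "cx", "cy" (pixels), "dist" ([k1, k2, p1, p2, k3] as OpenCV has them; the pictures are not rectified), "cam_to_world" (4x4, takes a point from camera to world coordinates). Camera axes: x right, y up, looking along -z (the intrinsics and any distortion apply to the point x, -y, -z); pixel columns grow to the right and rows downward; lengths in m; the calibration is good to about 2 mm. A picture is of the moment at which its call begins. camera_model takes no time and is no camera call.
- bot.hand_in(): hands the job in; it is judged then, once.
The state is a dict: "t": time; "q": joint angles; "joint_vel": joint speeds; "joint_torque": joint torques, N m; "eef_pos": TCP position; "tool_rot": TCP orientation; "contact_force": force on the tool from outside, world axes, zero at the start; "torque": the same for the moment, N m; "gripper_width": opening from 0.0 (shut) to 1.0 (fully open); "grasp_force": force on a finger pad.
Only numpy, scipy, OpenCV 4.12 (cv2) and the standard library are available. Lean on these libraries where they do the work, as an engineer would, in place of code of your own. Each camera call takes 0.05 s, during which the arm holds its last target. There are 200 camera calls.

## Task

Shift the coffee grinder's lever from its start slot (lower left, red dot) through the zigzag gate to the slot at the upper right (green dot): squeeze its trigger to free it, feel for the openings between the lanes without ramming the lever against the gate, and let go in the green slot so that the latch springs back and locks it there. Leave everything else on the rack and shelf where it is.

Things in the scene. Friction and masses are not known exactly. Their poses are not given: they have to be found in the camera images.
- gate: Sloping aluminium front panel (140 mm up the slope, 160 wide) of a fixed white coffee grinder, cut by a zigzag gate of three lanes. Origin: centre of its outer face, 120 mm above the shelf. x up the slope (away from the robot), y left as the robot sees it, z square out of the panel, leaning 35 degrees from vertical towards the robot. Grinder body and amber hopper lie behind it.
- lanes (a point): Middle of the gate (= gate origin). Three lanes run along gate x, each 17 mm wide, centred at y = +36 (left), 0 (middle), -36 mm (right), with closed ends at x = +-48.5 mm. Ribs 19 mm thick part them.
- left_rib (a point): Middle of the rib between left and middle lane (gate y +18 mm). Its one opening, 22 mm wide along x, is centred somewhere from gate x = +4 to +30 mm: elsewhere each time and not reported, so it must be felt for or seen. Beyond it the left lane runs on to a dead end.
- right_rib (a point): Middle of the rib between middle and right lane (gate y -18 mm). Its one opening, 22 mm wide along x, is centred somewhere from gate x = -30 to -4 mm: elsewhere each time and not reported, so it must be felt for or seen. Beyond it the lane runs on to a dead end.
- start_slot (a point): Start slot: lower end of the left lane, gate x -42, y +36 mm, on the panel face; red dot just below. Two brass latch posts 10 mm tall stand on the lane's left, 9.5 to 17.5 mm to +y of it, with a notch 15 mm long in x between them, centred on the slot.
- goal_slot (a point): Goal slot: upper end of the right lane, gate x +42, y -36 mm, on the panel face; green dot just above. Two brass latch posts like those of the start slot stand on its left (+y) side. The lever's pin meets the lane's closed end at x = +42.5 mm.
- lever: The lever: a 12 mm steel pin that runs in the lanes with 2.5 mm play each side, and a grip on top. Origin on the pin axis at the panel's face, axes like the gate's. It only slides along gate x and y, never tilts or turns; friction 1 to 3 N; it stays where it is left. Starts latched in the start slot.
- grip (a point): Centre of the lever's grip, on the pin axis 47 mm out from the panel. Grip: 24 mm along x, 20 to 75 mm out from the panel; fixed black half from y -14 to +4 mm of the pin axis, red squeeze trigger on its left (+y): 35 mm wide (y -14 to +21) when free, 28 mm (y -14 to +14, centred on the pin) when squeezed. Pinch it along gate y with the tool in line with gate z.
- trigger (a joint): Squeeze of the red trigger in m: 0 free, 0.007 fully in (spring 3 to 6.5 N). Its brass tongue, 8 mm along x, just over the panel, sticks out 13 mm to +y of the pin axis when free, 6 mm when squeezed. Free, it locks between the latch posts or is stopped by them: keep it fully squeezed to leave the start slot and to enter the goal slot; let go there, it springs back into the notch.
- rack: Fixed stainless wire rack, 460 mm wide, over the grinder. Origin on the shelf below the middle of the gate (within 10 mm), x away from the robot. Tiers 285 and 435 mm above the shelf and 10 mm legs at y +-230 mm span x +15 to +225 mm. The lower tier overhangs the panel's upper half, so the tool must come in leaning like the panel. Low 8 mm trays lie beside the grinder.
- moka: Octagonal aluminium moka pot, 165 mm tall, 92 mm wide, on the rack's top tier. Origin under its centre. To be left alone.
- jar: Glass jar with clamp lid, 130 mm tall, 90 mm wide, on the rack's top tier. Origin under its centre. To be left alone.
- saucers: Stack of four green saucers, 140 mm wide, 33 mm high, on the rack's lower tier. Origin under its centre. To be left alone.
- funnel: Spare aluminium funnel filter, standing rim down, 67 mm tall, 64 mm wide, on the rack's lower tier. Origin under its centre. To be left alone.
- tin: Red coffee tin, 135 mm tall, 86 mm wide, beside the grinder. Origin under its centre. To be left alone.
- mug: Green mug, 90 mm tall, 80 mm wide, beside the grinder. Origin under its centre. To be left alone.
- spoon: Spoon lying on the shelf to the robot's right. Origin under its middle. To be left alone.

How it is judged:
On the way, in this order (a step that is already met when the one before it is completed fails the run):
1. the lever is freed from its start slot with the trigger squeezed (value of joint trigger above 0.004 m and x of grip in the frame of gate above -0.03 m), for 0.1 s.
2. the lever is in the middle lane (y of grip in the frame of gate between -0.007 and 0.007 m), for 0.1 s.
3. the lever is in the right lane (y of grip in the frame of gate between -0.043 and -0.029 m), for 0.1 s.
At the end, for the whole second after the job is handed in: The lever stands at the upper end of the right lane (grip centre within 7 mm of the lane's centre line across, and above gate x = +37 mm), its trigger fully sprung back (under 1.5 mm), at rest and let go (all of step 3 and x of grip in the frame of gate above 0.037 m and value of joint trigger below 0.0015 m and linear speed of lever below 0.01 m/s); the robot touches nothing.
It fails at once if the lever is rammed against the gate or its posts (over 45 N) (contact force between lever and gate above 45 N).
It fails at once if a bystander is disturbed (moved over 15 mm) (distance of any of moka, jar, saucers, funnel, tin, mug, spoon from where it was at the start of the episode above 0.015 m).
It also fails if it takes over 61 s, if anything falls off the work surface, if the arm or the gripper's body presses on something with over 40 N, if the wrist force passes 120 N, or if a joint passes its speed limit or range.

## Working session

There is one attempt and no reset: what is moved stays moved. The work goes in short steps, Python scripts to look and compute and a tool call to move; the robot and the scene stay as the last step left them, time stands still between calls to the robot, and variables do not carry over. Pictures are saved under pics/ and viewed, at most 10 in all, crops included, and the job is handed in when it is done.

Besides the shell and the picture viewer there is one more tool, called after "Request:" by a JSON object that holds its "name" and its "arguments". drive_tool: Moves the arm, as the interface text tells. Its arguments: {"type":"object","properties":{"deltas":{"type":"array"},"grip_force":{"type":"number"}},"required":["deltas"]}

```bash
mkdir -p pics; ls; python3 - <<'E'
from station import bot, optics
import cv2
for n in("scene","top"):
    cv2.imwrite(f"pics/{n}0.png",optics.read_camera(n)); print(n,optics.camera_model(n))
print(bot.get_obs())
E
```

```text
pics
scene {'fx': 575.0799827462407, 'fy': 575.0799827462407, 'cx': 315.4256245526166, 'cy': 238.51339787343437, 'dist': array([0.03895996, 0.        , 0.        , 0.        , 0.        ]), 'cam_to_world': array([[-0.51461368,  0.82005699, -0.25035834,  0.1844665 ],
       [-0.85738219, -0.48934524,  0.15948985,  0.11480833],
       [ 0.0082791 ,  0.29672844,  0.95492601,  1.60980895],
       [ 0.        ,  0.        ,  0.        ,  1.        ]])}
top {'fx': 543.2789477882116, 'fy': 543.2789477882116, 'cx': 323.16714876228343, 'cy': 237.88955542034162, 'dist': array([-0.0695583,  0.       ,  0.       ,  0.       ,  0.       ]), 'cam_to_world': array([[-0.02013993,  0.99594845, -0.08764169,  0.40996979],
       [-0.99977763, -0.02061011, -0.00446313, -0.11977271],
       [-0.00625135,  0.08753231,  0.99614207,  1.78541598],
       [ 0.        ,  0.        ,  0.        ,  1.        ]])}
{'t': 0.1, 'q': array([-1.35308967,  0.47773036,  0.02233768,  1.55636043, -0.0114776 ,
        1.10928044, -0.08311357]), 'joint_vel': array([-0.00039485, -0.00121694,  0.00034762, -0.00474095,  0.00170937,
        0.0004185 ,  0.00053218]), 'joint_torque': array([ 4.39950600e-03, -5.97758710e+01,  1.61422905e+00, -2.81956440e+01,
        1.29577535e-02,  4.97450194e-03, -1.65361109e-05]), 'eef_pos': array([0.21592118, 0.63909649, 0.30301076]), 'tool_rot': array([-6.52131648e-05,  1.62173468e-01,  9.86761919e-01, -8.22608786e-04]), 'contact_force': array([-0.21501006,  0.18923603, -0.94149605]), 'torque': array([-0.0279507 , -0.03428057, -0.01782828]), 'grasp_force': 0.0, 'gripper_width': 1.000538769769417}
```

View pics/scene0.png

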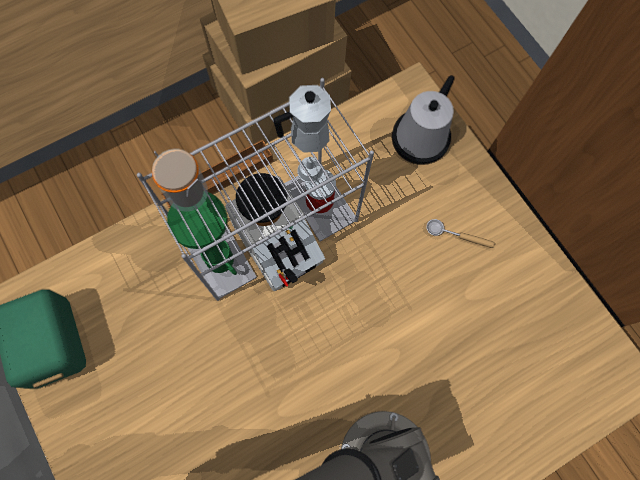

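View pics/top0.png

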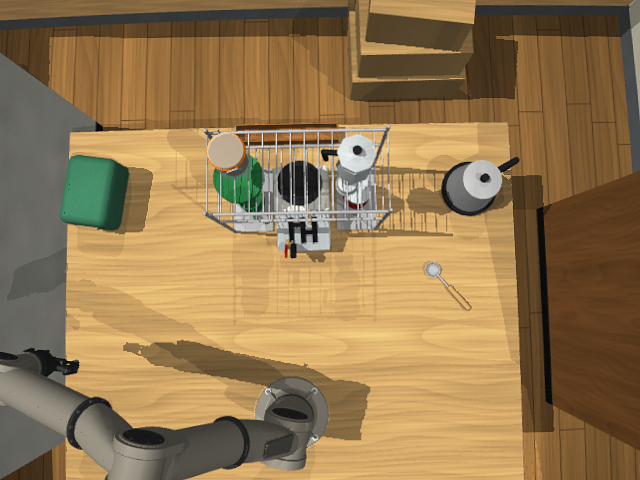

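Scene view: the gate is near (290,255) with the lever at (285,277). Top view: the gate is near (303,235) with the red trigger at (287,249). I'll enlarge both.

```bash
python3 - <<'E'
import cv2,numpy as np
s=cv2.imread("pics/scene0.png")[210:300,245:335]; t=cv2.imread("pics/top0.png")[205:265,265:345]
s=cv2.resize(s,(400,400),interpolation=cv2.INTER_CUBIC);t=cv2.resize(t,(400,300),interpolation=cv2.INTER_CUBIC)
o=np.zeros((400,800,3),np.uint8);o[:,:400]=s;o[:300,400:]=t
cv2.imwrite("pics/crop.png",o)
E
```

```text
(no output)
```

View pics/crop.png

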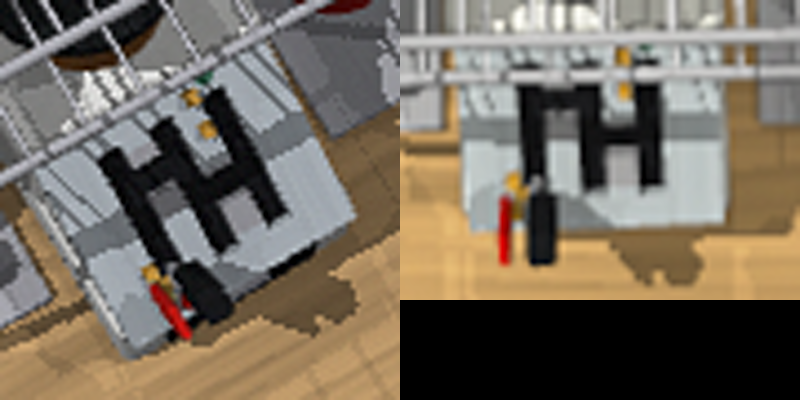

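The crops show the lane cut-outs and both openings. In the scene crop, the lower lane ends are at (225,247) and (275,218), and the upper ends at (110,153), (160,125) and (217,92). In the top crop, the lower ends are at (593,188) and (651,188). I'll fit the gate pose from these and read the darkness along each rib.

```bash
cat >h.py <<'E'
import cv2,numpy as np
from station import bot,optics
from scipy.optimize import least_squares
from scipy.spatial.transform import Rotation as R
def proj(n,P):
    m=optics.camera_model(n);T=np.linalg.inv(m["cam_to_world"])
    C=(np.atleast_2d(P)@T[:3,:3].T+T[:3,3])*[1,-1,-1]
    K=np.array([[m["fx"],0,m["cx"]],[0,m["fy"],m["cy"]],[0,0,1]])
    return cv2.projectPoints(C,np.zeros(3),np.zeros(3),K,m["dist"])[0][:,0]
a=np.radians(35)
def gate(yaw): # columns gate axes in world
    return R.from_euler('z',yaw).as_matrix()@np.array([[np.cos(a),0,-np.sin(a)],[0,1,0],[np.sin(a),0,np.cos(a)]])
def g2w(p,P): return np.atleast_2d(P)@gate(p[2]).T+[p[0],p[1],.12]
E
python3 - <<'E'
from h import *
S=np.array([[225,247],[275,218],[110,153],[160,125],[217,92]])/400*90+[245,210]-.4
SP=np.array([[-48.5,0,0],[-48.5,-36,0],[48.5,36,0],[48.5,0,0],[48.5,-36,0]])/1e3
T=(np.array([[593,188],[651,188]])-[400,0])/5+[265,205]-.4
f=lambda p:np.r_[(proj("scene",g2w(p,SP))-S).ravel(),(proj("top",g2w(p,SP[:2]))-T).ravel()]
r=least_squares(f,[.6,0,0],x_scale=.01);p=r.x;print(p,np.degrees(p[2]),r.fun.reshape(-1,2).round(1))
np.save("p.npy",p)
for n in("scene","top"):
  g=cv2.cvtColor(cv2.imread(f"pics/{n}0.png"),6)
  for y in(18,-18):
    X=np.arange(-54,56,3.);q=proj(n,g2w(p,np.c_[X,0*X+y,0*X]/1e3)).astype(np.float32)
    v=cv2.remap(g,q[None,:,0],q[None,:,1],cv2.INTER_LINEAR)[0]
    print(n,y,[(int(x),int(k)) for x,k in zip(X,v)])
# lever base pos check: grip top centre (black+red)
print(proj("scene",g2w(p,[[-.042,.036,.075],[-.042,.036,.02]])),proj("top",g2w(p,[[-.042,.036,.075],[-.042,.036,.02]])))
E
```

```text
[ 0.58189375 -0.05187699 -0.00110318] -0.06320780757610747 [[ 0.4  1.1]
 [ 0.6  1. ]
 [-1.  -1.2]
 [-0.5 -1.6]
 [-1.6 -0.7]
 [ 0.8  1.4]
 [ 0.7  1.2]]
scene 18 [(-54, 17), (-51, 28), (-48, 61), (-45, 92), (-42, 129), (-39, 165), (-36, 162), (-33, 160), (-30, 161), (-27, 162), (-24, 162), (-21, 162), (-18, 165), (-15, 164), (-12, 167), (-9, 112), (-6, 90), (-3, 93), (0, 91), (3, 92), (6, 80), (9, 63), (12, 14), (15, 8), (18, 14), (21, 20), (24, 14), (27, 67), (30, 135), (33, 143), (36, 140), (39, 153), (42, 164), (45, 164), (48, 166), (51, 165), (54, 164)]
scene -18 [(-54, 159), (-51, 163), (-48, 162), (-45, 159), (-42, 144), (-39, 139), (-36, 140), (-33, 140), (-30, 141), (-27, 141), (-24, 143), (-21, 130), (-18, 87), (-15, 18), (-12, 10), (-9, 12), (-6, 14), (-3, 12), (0, 21), (3, 87), (6, 104), (9, 103), (12, 147), (15, 163), (18, 163), (21, 150), (24, 127), (27, 124), (30, 135), (33, 150), (36, 162), (39, 163), (42, 164), (45, 130), (48, 134), (51, 125), (54, 106)]
top 18 [(-54, 123), (-51, 131), (-48, 151), (-45, 175), (-42, 189), (-39, 188), (-36, 188), (-33, 188), (-30, 188), (-27, 188), (-24, 189), (-21, 189), (-18, 190), (-15, 192), (-12, 183), (-9, 151), (-6, 103), (-3, 108), (0, 109), (3, 106), (6, 106), (9, 103), (12, 81), (15, 26), (18, 21), (21, 22), (24, 32), (27, 70), (30, 120), (33, 156), (36, 172), (39, 177), (42, 173), (45, 184), (48, 182), (51, 172), (54, 159)]
top -18 [(-54, 189), (-51, 190), (-48, 191), (-45, 187), (-42, 177), (-39, 165), (-36, 166), (-33, 166), (-30, 167), (-27, 167), (-24, 165), (-21, 154), (-18, 136), (-15, 114), (-12, 47), (-9, 13), (-6, 15), (-3, 21), (0, 50), (3, 91), (6, 113), (9, 139), (12, 171), (15, 191), (18, 184), (21, 173), (24, 162), (27, 145), (30, 141), (33, 164), (36, 193), (39, 193), (42, 154), (45, 130), (48, 127), (51, 121), (54, 119)]
[[290.39352989 278.96043408]
 [285.02577515 272.94187139]] [[291.29583826 254.70839557]
 [292.09543058 245.33930762]]
```

```bash
cat >>h.py <<'E'
p=np.load("p.npy") if __import__("os").path.exists("p.npy") else None
G=lambda:gate(p[2])
def Rt(): return np.c_[-G()[:,0],G()[:,1],-G()[:,2]]
def st():
    o=bot.get_obs();Rm=R.from_quat(np.roll(o["tool_rot"],-1)).as_matrix()
    pg=(G().T@(o["eef_pos"]-[p[0],p[1],.12]))*1e3
    print("t",round(o["t"],2),"tcp gate mm",pg.round(1),"F gate",(G().T@o["contact_force"]).round(1),"w",round(o["gripper_width"]*85,1),"gf",round(o["grasp_force"],1))
    return o,Rm
def to(P,Rw=None):
    o,Rm=st();Rw=Rt() if Rw is None else Rw
    print("tgt",np.round(P,3),"off",(Rm.T@(P-o["eef_pos"])).round(4),"ang",(R.from_matrix(Rm.T@Rw).as_rotvec()/np.radians(45)).round(3))
def tog(g): to(g2w(p,np.array(g)/1e3)[0])
E
python3 -c "
from h import *
to(np.array([.42,.3,.38]));tog([-42,39.5,200])"
```

```text
t 0.1 tcp gate mm [-195.4  690.6  360.3] F gate [-0.7  0.2 -0.6] w 85.0 gf 0.0
tgt [0.42 0.3  0.38] off [-0.3019 -0.2561 -0.0765] ang [-0.128 -0.771 -0.4  ]
t 0.1 tcp gate mm [-195.4  690.6  360.3] F gate [-0.7  0.2 -0.6] w 85.0 gf 0.0
tgt [ 0.433 -0.012  0.26 ] off [-0.4139 -0.5476  0.0442] ang [-0.128 -0.771 -0.4  ]
```

Request:
{"name": "drive_tool", "arguments": {"deltas": [{"gripper": 0,"offset": [-0.302,-0.256,-0.076],"angular": [-0.128,-0.771,-0.4]},{"gripper": 0,"offset": [-0.302,-0.256,-0.076],"angular": [-0.128,-0.771,-0.4]},{"gripper": 0,"offset": [-0.302,-0.256,-0.076],"angular": [-0.128,-0.771,-0.4]},{"gripper": 0,"offset": [-0.302,-0.256,-0.076],"angular": [-0.128,-0.771,-0.4]},{"gripper": 0,"offset": [-0.302,-0.256,-0.076],"angular": [-0.128,-0.771,-0.4]}], "grip_force": 30}}

```text
t: 0.6
eef_pos: [0.3422, 0.4279, 0.3507]
tool_rot: [0.303, -0.002, 0.953, 0.0]
contact_force: [0.3, 0.2, 0.3]
gripper_width: 1.001
grasp_force: 0.0
```

```bash
python3 -c "
from h import *
tog([-42,39.5,220])"
```

```text
t 0.6 tcp gate mm [-64.4 479.5 326.8] F gate [0.4 0.2 0.1] w 85.1 gf 0.0
tgt [ 0.421 -0.012  0.276] off [-0.0199 -0.4404  0.1057] ang [0.003 0.005 0.006]
```

Request:
{"name": "drive_tool", "arguments": {"deltas": [{"gripper": 0,"offset": [-0.02,-0.44,0.106],"angular": [0.003,0.005,0.006]},{"gripper": 0,"offset": [-0.02,-0.44,0.106],"angular": [0.003,0.005,0.006]},{"gripper": 0,"offset": [-0.02,-0.44,0.106],"angular": [0.003,0.005,0.006]},{"gripper": 0,"offset": [-0.02,-0.44,0.106],"angular": [0.003,0.005,0.006]},{"gripper": 0,"offset": [-0.02,-0.44,0.106],"angular": [0.003,0.005,0.006]}]}}

```text
t: 1.1
eef_pos: [0.3848, 0.1843, 0.3086]
tool_rot: [0.299, 0.003, 0.954, 0.0]
contact_force: [2.2, -0.6, 0.2]
gripper_width: 1.001
grasp_force: 0.0
```

```bash
python3 -c "
from h import *
tog([-42,39.5,220])"
```

```text
t 1.1 tcp gate mm [-53.5 236.  267.7] F gate [ 2.  -0.6 -1.1] w 85.1 gf 0.0
tgt [ 0.421 -0.012  0.276] off [-0.0128 -0.1964  0.0478] ang [-0.001 -0.005 -0.007]
```

Request:
{"name": "drive_tool", "arguments": {"deltas": [{"gripper": 0,"offset": [-0.013,-0.196,0.048],"angular": [0,-0.005,-0.007]},{"gripper": 0,"offset": [-0.013,-0.196,0.048],"angular": [0,-0.005,-0.007]},{"gripper": 0,"offset": [-0.013,-0.196,0.048],"angular": [0,-0.005,-0.007]},{"gripper": 0,"offset": [-0.013,-0.196,0.048],"angular": [0,-0.005,-0.007]},{"gripper": 0,"offset": [-0.013,-0.196,0.048],"angular": [0,-0.005,-0.007]}]}}

```text
t: 1.6
eef_pos: [0.3989, 0.1193, 0.3012]
tool_rot: [0.299, 0.0, 0.954, 0.0]
contact_force: [0.4, -0.7, 0.8]
gripper_width: 0.997
grasp_force: 0.0
```

```bash
python3 - <<'E'
from h import *
o,_=st();tog([-42,39.5,104]);print(o["q"].round(2))
s=optics.read_camera("scene")[190:310,220:340];t=optics.read_camera("top")[190:280,245:365]
s=cv2.resize(s,(400,400),interpolation=2);t=cv2.resize(t,(400,300),interpolation=2)
c=np.zeros((400,800,3),np.uint8);c[:,:400]=s;c[:300,400:]=t
cv2.imwrite("pics/c2.png",c)
E
```

```text
t 1.6 tcp gate mm [-46.1 170.9 253.5] F gate [ 0.8 -0.7  0.4] w 84.8 gf 0.0
t 1.6 tcp gate mm [-46.1 170.9 253.5] F gate [ 0.8 -0.7  0.4] w 84.8 gf 0.0
tgt [ 0.488 -0.012  0.181] off [-0.0047 -0.1315  0.1494] ang [ 0.001 -0.005  0.   ]
[-0.4  -0.13 -0.23  2.43  0.78  0.46  0.28]
```

View pics/c2.png

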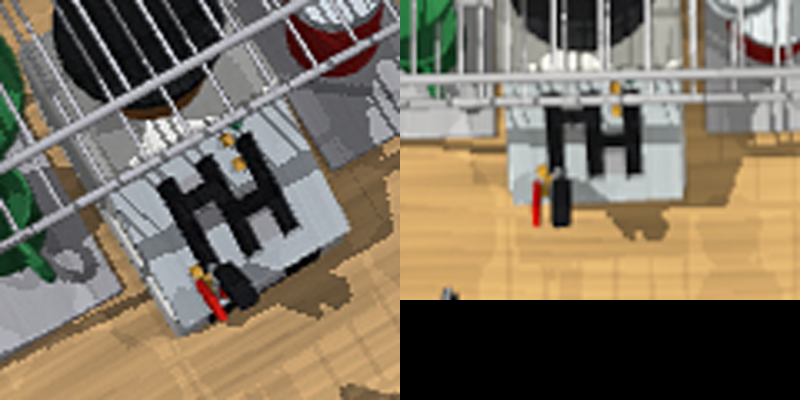

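The view shows that nothing has moved. The finger tip is just entering the top crop at (450,293). The arm stalled because joint 4 is at its fold limit, so I'll go forward first and then sideways.

Request:
{"name": "drive_tool", "arguments": {"deltas": [{"gripper": 0,"offset": [-0.005,-0.02,0.045],"angular": [0,-0.005,0]},{"gripper": 0,"offset": [-0.005,-0.04,0.086],"angular": [0,-0.005,0]},{"gripper": 0,"offset": [-0.005,-0.08,0.086],"angular": [0,-0.005,0]},{"gripper": 0,"offset": [-0.005,-0.13,0.086],"angular": [0,-0.005,0]},{"gripper": 0,"offset": [-0.005,-0.13,0.086],"angular": [0,-0.005,0]}]}}

```text
t: 2.2
eef_pos: [0.4516, 0.0265, 0.2375]
tool_rot: [0.3, -0.002, 0.954, -0.002]
contact_force: [-0.0, 0.2, 0.1]
gripper_width: 1.001
grasp_force: 0.0
```

```bash
python3 - <<'E'
from h import *
o,_=st();tog([-42,39.5,165]);print(o["q"].round(2))
E
```

```text
t 2.2 tcp gate mm [-39.4  78.3 171. ] F gate [0.  0.2 0.1] w 85.1 gf 0.0
t 2.2 tcp gate mm [-39.4  78.3 171. ] F gate [0.  0.2 0.1] w 85.1 gf 0.0
tgt [ 0.453 -0.012  0.231] off [ 0.0028 -0.0387  0.0061] ang [-0.003 -0.001  0.007]
[ 0.39  0.09 -0.69  2.43  1.38  0.23 -0.02]
```

Request:
{"name": "drive_tool", "arguments": {"deltas": [{"gripper": 0,"offset": [0.003,-0.02,0.006],"angular": [0,0,0.007]},{"gripper": 0,"offset": [0.003,-0.039,0.006],"angular": [0,0,0.007]},{"gripper": 0,"offset": [0.003,-0.039,0.006],"angular": [0,0,0.007]},{"gripper": 0,"offset": [0.003,-0.039,0.006],"angular": [0,0,0.007]}]}}

```text
t: 2.6
eef_pos: [0.4525, -0.0128, 0.2314]
tool_rot: [0.301, 0.002, 0.954, -0.002]
contact_force: [-1.2, -0.1, 0.5]
gripper_width: 1.001
grasp_force: 0.0
```

```bash
python3 - <<'E'
from h import *
o,_=st();tog([-42,39.5,104]);print(o["q"].round(2))
E
```

```text
t 2.6 tcp gate mm [-42.1  39.  165.5] F gate [-0.7 -0.1  1.2] w 85.1 gf 0.0
t 2.6 tcp gate mm [-42.1  39.  165.5] F gate [-0.7 -0.1  1.2] w 85.1 gf 0.0
tgt [ 0.488 -0.012  0.181] off [-0.0001  0.0008  0.0615] ang [-0.005 -0.    -0.003]
[ 0.64  0.12 -0.82  2.43  1.5   0.18 -0.03]
```

Request:
{"name": "drive_tool", "arguments": {"deltas": [{"gripper": 0,"offset": [0,-0.003,0.03],"angular": [0,0,0]},{"gripper": 0,"offset": [0,-0.003,0.061],"angular": [0,0,0]},{"gripper": 0,"offset": [0,-0.003,0.061],"angular": [0,0,0]},{"gripper": 0,"offset": [0,-0.003,0.061],"angular": [0,0,0]}], "grip_force": 25}}

```text
t: 3.0
eef_pos: [0.4869, -0.0147, 0.1803]
tool_rot: [0.299, 0.001, 0.954, -0.0]
contact_force: [0.0, -0.6, 0.0]
gripper_width: 1.001
grasp_force: 0.0
```

```bash
python3 - <<'E'
from h import *
o,_=st();tog([-42,36,104]);print(o["q"].round(2))
s=optics.read_camera("scene")[190:310,220:340];t=optics.read_camera("top")[190:280,245:365]
s=cv2.resize(s,(400,400),interpolation=2);t=cv2.resize(t,(400,300),interpolation=2)
c=np.zeros((400,800,3),np.uint8);c[:,:400]=s;c[:300,400:]=t
cv2.imwrite("pics/c3.png",c)
E
```

```text
t 3.0 tcp gate mm [-43.2  37.1 103.9] F gate [ 0.  -0.6  0. ] w 85.1 gf 0.0
t 3.0 tcp gate mm [-43.2  37.1 103.9] F gate [ 0.  -0.6  0. ] w 85.1 gf 0.0
tgt [ 0.488 -0.016  0.181] off [-0.0012 -0.0011 -0.0001] ang [-0.001 -0.005 -0.001]
[ 0.6   0.34 -0.82  2.4   1.94  0.33 -0.41]
```

View pics/c3.png

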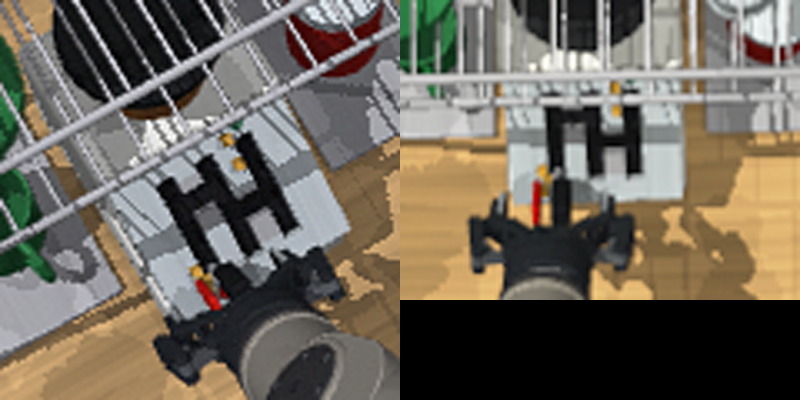

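The fingers straddle the grip: in the top crop they are at (487,235) and (618,235), with the grip at about (552,200). Closing now.

Request:
{"name": "drive_tool", "arguments": {"deltas": [{"gripper": 120,"offset": [-0.001,-0.001,0],"angular": [0,-0.005,0]},{"gripper": 140,"offset": [-0.001,-0.001,0],"angular": [0,-0.005,0]},{"gripper": 160,"offset": [-0.001,-0.001,0],"angular": [0,-0.005,0]},{"gripper": 200,"offset": [-0.001,-0.001,0],"angular": [0,-0.005,0]},{"gripper": 200,"offset": [-0.001,-0.001,0],"angular": [0,-0.005,0]}], "grip_force": 25}}

```text
t: 3.6
eef_pos: [0.488, -0.0175, 0.1829]
tool_rot: [0.303, 0.001, 0.953, -0.002]
contact_force: [-10.2, 0.3, 16.7]
gripper_width: 0.317
grasp_force: 26.8
```

Request:
{"name": "drive_tool", "arguments": {"deltas": [{"gripper": 200,"offset": [0,0,0],"angular": [0,0,0]},{"gripper": 200,"offset": [0,0,0],"angular": [0,0,0]},{"gripper": 200,"offset": [0,0,0],"angular": [0,0,0]}]}}

```text
t: 3.9
eef_pos: [0.488, -0.0175, 0.183]
tool_rot: [0.303, 0.001, 0.953, -0.002]
contact_force: [-10.4, -0.3, 15.7]
gripper_width: 0.318
grasp_force: 26.8
```

```bash
python3 -c "
from h import *
tog([-42,36,104])"
```

```text
t 3.9 tcp gate mm [-40.8  34.3 105.4] F gate [ 0.5 -0.3 18.8] w 27.0 gf 26.8
tgt [ 0.488 -0.016  0.181] off [0.0012 0.0017 0.0014] ang [-0.006  0.007 -0.001]
```

Fully squeezed, with almost no side load. I'll relieve the axial load and slide up the left lane.

Request:
{"name": "drive_tool", "arguments": {"deltas": [{"gripper": 200,"offset": [0,0,-0.0015],"angular": [0,0,0]},{"gripper": 200,"offset": [-0.005,0,-0.0015],"angular": [0,0,0]},{"gripper": 200,"offset": [-0.011,0,-0.0015],"angular": [0,0,0]},{"gripper": 200,"offset": [-0.018,0,-0.0015],"angular": [0,0,0]},{"gripper": 200,"offset": [-0.025,0,-0.0015],"angular": [0,0,0]}]}}

```text
t: 4.4
eef_pos: [0.5065, -0.0176, 0.1967]
tool_rot: [0.301, 0.002, 0.954, -0.001]
contact_force: [1.9, 1.9, -8.3]
gripper_width: 0.312
grasp_force: 29.1
```

```bash
python3 -c "
from h import *
tog([19,34.3,104])"
```

```text
t 4.4 tcp gate mm [-17.8  34.2 106. ] F gate [-3.2  1.9 -7.9] w 26.6 gf 29.1
tgt [ 0.538 -0.018  0.216] off [-0.0368  0.0002  0.0021] ang [-0.003  0.001 -0.003]
```

Request:
{"name": "drive_tool", "arguments": {"deltas": [{"gripper": 200,"offset": [-0.008,0,0.0006],"angular": [0,0,0]},{"gripper": 200,"offset": [-0.016,0,0.0006],"angular": [0,0,0]},{"gripper": 200,"offset": [-0.024,0,0.0006],"angular": [0,0,0]},{"gripper": 200,"offset": [-0.031,0,0.0006],"angular": [0,0,0]},{"gripper": 200,"offset": [-0.036,0,0.0006],"angular": [0,0,0]}]}}

```text
t: 4.9
eef_pos: [0.5366, -0.0175, 0.2174]
tool_rot: [0.302, 0.002, 0.953, -0.001]
contact_force: [-2.7, 1.3, -1.4]
gripper_width: 0.313
grasp_force: 30.2
```

```bash
python3 - <<'E'
from h import *
tog([19,34.3,104])
s=optics.read_camera("scene")[190:310,220:340];t=optics.read_camera("top")[190:280,245:365]
s=cv2.resize(s,(400,400),interpolation=2);t=cv2.resize(t,(400,300),interpolation=2)
c=np.zeros((400,800,3),np.uint8);c[:,:400]=s;c[:300,400:]=t
cv2.imwrite("pics/c4.png",c)
E
```

```text
t 4.9 tcp gate mm [ 18.7  34.3 105.8] F gate [-3.   1.3  0.4] w 26.6 gf 30.2
tgt [ 0.538 -0.018  0.216] off [-0.0003 -0.      0.0018] ang [-0.004  0.002 -0.002]
```

View pics/c4.png

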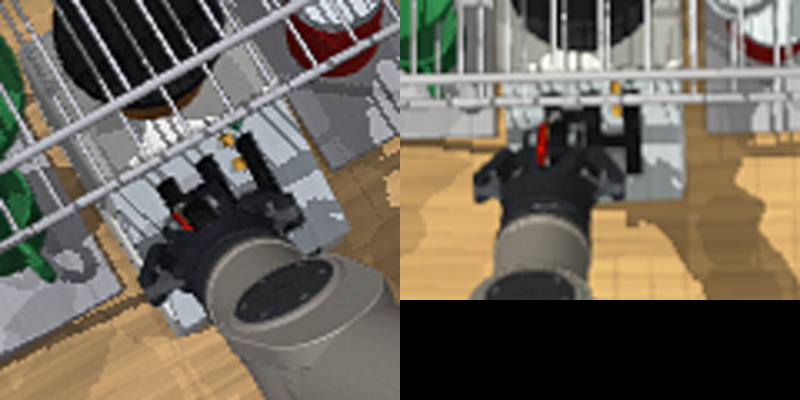

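The lever is moving with the tool, up the left lane (red trigger at (543,145) in the top crop). Now I'll feel gently to the right.

Request:
{"name": "drive_tool", "arguments": {"deltas": [{"gripper": 200,"offset": [-0.001,-0.001,0],"angular": [0,0,0]},{"gripper": 200,"offset": [-0.001,-0.002,0],"angular": [0,0,0]},{"gripper": 200,"offset": [-0.001,-0.0035,0],"angular": [0,0,0]},{"gripper": 200,"offset": [-0.001,-0.005,0],"angular": [0,0,0]},{"gripper": 200,"offset": [-0.001,-0.005,0],"angular": [0,0,0]}]}}

```text
t: 5.5
eef_pos: [0.5379, -0.0236, 0.2183]
tool_rot: [0.302, 0.003, 0.953, -0.002]
contact_force: [-2.8, 1.1, -1.2]
gripper_width: 0.318
grasp_force: 31.2
```

```bash
python3 -c "
from h import *
st()"
```

```text
t 5.5 tcp gate mm [ 20.4  28.2 105.8] F gate [-3.   1.1  0.7] w 27.0 gf 31.2
```

Request:
{"name": "drive_tool", "arguments": {"deltas": [{"gripper": 200,"offset": [0,-0.004,0],"angular": [0,0,0]},{"gripper": 200,"offset": [0,-0.009,0],"angular": [0,0,0]},{"gripper": 200,"offset": [0,-0.015,0],"angular": [0,0,0]},{"gripper": 200,"offset": [0,-0.022,0],"angular": [0,0,0]},{"gripper": 200,"offset": [0,-0.028,0],"angular": [0,0,0]}]}}

```text
t: 6.0
eef_pos: [0.5382, -0.0521, 0.2186]
tool_rot: [0.302, 0.003, 0.953, -0.002]
contact_force: [2.8, 1.1, -6.2]
gripper_width: 0.311
grasp_force: 30.1
```

```bash
python3 -c "
from h import *
st()"
```

```text
t 6.0 tcp gate mm [ 20.8  -0.3 105.8] F gate [-1.3  1.1 -6.7] w 26.5 gf 30.1
```

Request:
{"name": "drive_tool", "arguments": {"deltas": [{"gripper": 200,"offset": [0.002,-0.0005,0],"angular": [0,0,0]},{"gripper": 200,"offset": [0.004,-0.0005,0],"angular": [0,0,0]},{"gripper": 200,"offset": [0.006,-0.0005,0],"angular": [0,0,0]},{"gripper": 200,"offset": [0.0075,-0.0005,0],"angular": [0,0,0]},{"gripper": 200,"offset": [0.009,-0.0005,0],"angular": [0,0,0]}]}}

```text
t: 6.5
eef_pos: [0.5317, -0.0526, 0.2141]
tool_rot: [0.303, 0.003, 0.953, -0.003]
contact_force: [6.2, -1.5, -6.5]
gripper_width: 0.311
grasp_force: 30.8
```

```bash
python3 -c "
from h import *
st()"
```

```text
t 6.5 tcp gate mm [ 12.9  -0.8 105.9] F gate [ 1.3 -1.5 -8.9] w 26.4 gf 30.8
```

Free. On down to the right rib's opening (tcp x ≈ -6), relieving z slightly.

Request:
{"name": "drive_tool", "arguments": {"deltas": [{"gripper": 200,"offset": [0.003,0,0.0005],"angular": [0,0,0]},{"gripper": 200,"offset": [0.006,0,0.0005],"angular": [0,0,0]},{"gripper": 200,"offset": [0.01,0,0.0005],"angular": [0,0,0]},{"gripper": 200,"offset": [0.014,0,0.0005],"angular": [0,0,0]},{"gripper": 200,"offset": [0.018,0,0.0005],"angular": [0,0,0]}]}}

```text
t: 7.0
eef_pos: [0.5168, -0.0522, 0.2033]
tool_rot: [0.303, 0.003, 0.953, -0.003]
contact_force: [0.7, -1.2, 1.5]
gripper_width: 0.31
grasp_force: 31.6
```

```bash
python3 -c "
from h import *
st()"
```

```text
t 7.0 tcp gate mm [ -5.5  -0.4 105.6] F gate [ 1.5 -1.2  0.8] w 26.3 gf 31.6
```

Request:
{"name": "drive_tool", "arguments": {"deltas": [{"gripper": 200,"offset": [0,-0.001,0],"angular": [0,0,0]},{"gripper": 200,"offset": [0,-0.0025,0],"angular": [0,0,0]},{"gripper": 200,"offset": [0,-0.004,0],"angular": [0,0,0]},{"gripper": 200,"offset": [0,-0.0055,0],"angular": [0,0,0]},{"gripper": 200,"offset": [0,-0.0055,0],"angular": [0,0,0]}]}}

```text
t: 7.5
eef_pos: [0.5163, -0.0573, 0.2028]
tool_rot: [0.303, 0.003, 0.953, -0.002]
contact_force: [-2.0, -0.1, 2.6]
gripper_width: 0.308
grasp_force: 31.4
```

```bash
python3 -c "
from h import *
st()"
```

```text
t 7.5 tcp gate mm [ -6.3  -5.5 105.4] F gate [-0.1 -0.1  3.2] w 26.2 gf 31.4
```

Request:
{"name": "drive_tool", "arguments": {"deltas": [{"gripper": 200,"offset": [0,-0.001,0],"angular": [0,0,0]},{"gripper": 200,"offset": [0,-0.002,0],"angular": [0,0,0]},{"gripper": 200,"offset": [0,-0.003,0],"angular": [0,0,0]}]}}

```text
t: 7.8
eef_pos: [0.5163, -0.0601, 0.2028]
tool_rot: [0.303, 0.002, 0.953, -0.002]
contact_force: [-1.1, 1.5, 2.6]
gripper_width: 0.313
grasp_force: 31.2
```

```bash
python3 -c "
from h import *
st()"
```

```text
t 7.8 tcp gate mm [ -6.3  -8.3 105.4] F gate [0.6 1.5 2.8] w 26.6 gf 31.2
```

Request:
{"name": "drive_tool", "arguments": {"deltas": [{"gripper": 200,"offset": [0,-0.004,0],"angular": [0,0,0]},{"gripper": 200,"offset": [0,-0.01,0],"angular": [0,0,0]},{"gripper": 200,"offset": [0,-0.017,0],"angular": [0,0,0]},{"gripper": 200,"offset": [0,-0.023,0],"angular": [0,0,0]},{"gripper": 200,"offset": [0,-0.028,0],"angular": [0,0,0]}]}}

```text
t: 8.3
eef_pos: [0.5161, -0.089, 0.2026]
tool_rot: [0.302, 0.003, 0.953, -0.002]
contact_force: [5.9, 1.5, -4.4]
gripper_width: 0.313
grasp_force: 30.1
```

```bash
python3 -c "
from h import *
st()"
```

```text
t 8.3 tcp gate mm [ -6.5 -37.2 105.4] F gate [ 2.3  1.5 -7. ] w 26.6 gf 30.1
```

Request:
{"name": "drive_tool", "arguments": {"deltas": [{"gripper": 200,"offset": [-0.002,0,0.0005],"angular": [0,0,0]},{"gripper": 200,"offset": [-0.004,0,0.0005],"angular": [0,0,0]},{"gripper": 200,"offset": [-0.006,0,0.0005],"angular": [0,0,0]},{"gripper": 200,"offset": [-0.008,0,0.0005],"angular": [0,0,0]},{"gripper": 200,"offset": [-0.01,0,0.0005],"angular": [0,0,0]}]}}

```text
t: 8.8
eef_pos: [0.5242, -0.0884, 0.2079]
tool_rot: [0.302, 0.003, 0.953, -0.002]
contact_force: [-3.5, -0.3, -0.4]
gripper_width: 0.311
grasp_force: 31.5
```

```bash
python3 -c "
from h import *
st()"
```

```text
t 8.8 tcp gate mm [  3.2 -36.6 105. ] F gate [-3.1 -0.3  1.7] w 26.4 gf 31.5
```

Free. Up the lane to tcp x ≈ 30.

Request:
{"name": "drive_tool", "arguments": {"deltas": [{"gripper": 200,"offset": [-0.005,0,0],"angular": [0,0,0]},{"gripper": 200,"offset": [-0.011,0,0],"angular": [0,0,0]},{"gripper": 200,"offset": [-0.017,0,0],"angular": [0,0,0]},{"gripper": 200,"offset": [-0.023,0,0],"angular": [0,0,0]},{"gripper": 200,"offset": [-0.028,0,0],"angular": [0,0,0]}]}}

```text
t: 9.3
eef_pos: [0.5475, -0.088, 0.2242]
tool_rot: [0.302, 0.002, 0.953, -0.002]
contact_force: [-1.9, 0.3, -2.1]
gripper_width: 0.315
grasp_force: 30.9
```

```bash
python3 -c "
from h import *
st()"
```

```text
t 9.3 tcp gate mm [ 31.6 -36.2 105.1] F gate [-2.7  0.3 -0.6] w 26.8 gf 30.9
```

Request:
{"name": "drive_tool", "arguments": {"deltas": [{"gripper": 200,"offset": [-0.003,0,0],"angular": [0,0,0]},{"gripper": 200,"offset": [-0.005,0,0],"angular": [0,0,0]},{"gripper": 200,"offset": [-0.007,0,0],"angular": [0,0,0]},{"gripper": 200,"offset": [-0.0085,0,0],"angular": [0,0,0]},{"gripper": 200,"offset": [-0.0095,0,0],"angular": [0,0,0]}]}}

```text
t: 9.8
eef_pos: [0.5551, -0.0881, 0.2297]
tool_rot: [0.302, 0.002, 0.953, -0.002]
contact_force: [-1.6, 0.3, -3.6]
gripper_width: 0.314
grasp_force: 30.5
```

```bash
python3 -c "
from h import *
st()"
```

```text
t 9.8 tcp gate mm [ 41.  -36.2 105.2] F gate [-3.4  0.3 -2. ] w 26.6 gf 30.5
```

Request:
{"name": "drive_tool", "arguments": {"deltas": [{"gripper": 200,"offset": [-0.0008,0,0],"angular": [0,0,0]},{"gripper": 200,"offset": [-0.0016,0,0],"angular": [0,0,0]},{"gripper": 200,"offset": [-0.0022,0,0],"angular": [0,0,0]},{"gripper": 200,"offset": [-0.0022,0,0],"angular": [0,0,0]}]}}

```text
t: 10.2
eef_pos: [0.557, -0.0881, 0.231]
tool_rot: [0.303, 0.002, 0.953, -0.002]
contact_force: [-0.1, 1.8, -3.1]
gripper_width: 0.315
grasp_force: 30.4
```

```bash
python3 -c "
from h import *
st()"
```

```text
t 10.2 tcp gate mm [ 43.3 -36.2 105.2] F gate [-1.9  1.8 -2.5] w 26.8 gf 30.4
```

Request:
{"name": "drive_tool", "arguments": {"deltas": [{"gripper": 200,"offset": [-0.0007,0,0],"angular": [0,0,0]},{"gripper": 200,"offset": [-0.0014,0,0],"angular": [0,0,0]},{"gripper": 200,"offset": [-0.002,0,0],"angular": [0,0,0]},{"gripper": 200,"offset": [-0.002,0,0],"angular": [0,0,0]}]}}

```text
t: 10.6
eef_pos: [0.5578, -0.0882, 0.2314]
tool_rot: [0.302, 0.003, 0.953, -0.002]
contact_force: [-4.6, 2.2, -4.8]
gripper_width: 0.318
grasp_force: 30.7
```

```bash
python3 -c "
from h import *
st()"
```

```text
t 10.6 tcp gate mm [ 44.2 -36.3 105.1] F gate [-6.5  2.2 -1.3] w 27.1 gf 30.7
```

End stop felt. Backing off slightly and releasing.

Request:
{"name": "drive_tool", "arguments": {"deltas": [{"gripper": 200,"offset": [0.001,0,0],"angular": [0,0,0]},{"gripper": 165,"offset": [0.001,0,0],"angular": [0,0,0]},{"gripper": 140,"offset": [0.001,0,0],"angular": [0,0,0]},{"gripper": 110,"offset": [0.001,0,0],"angular": [0,0,0]},{"gripper": 50,"offset": [0.001,0.003,0],"angular": [0,0,0]}]}}

```text
t: 11.1
eef_pos: [0.5588, -0.0865, 0.2325]
tool_rot: [0.303, 0.004, 0.953, -0.003]
contact_force: [0.6, 0.8, 0.9]
gripper_width: 0.723
grasp_force: 0.0
```

Request:
{"name": "drive_tool", "arguments": {"deltas": [{"gripper": 50,"offset": [0,0,0],"angular": [0,0,0]},{"gripper": 50,"offset": [0,0,0],"angular": [0,0,0]},{"gripper": 50,"offset": [0,0,-0.01],"angular": [0,0,0]},{"gripper": 50,"offset": [0,0,-0.03],"angular": [0,0,0]},{"gripper": 50,"offset": [0,0,-0.055],"angular": [0,0,0]}]}}

```text
t: 11.6
eef_pos: [0.5257, -0.0846, 0.2765]
tool_rot: [0.302, 0.002, 0.953, -0.002]
contact_force: [-0.5, 0.1, 1.1]
gripper_width: 0.805
grasp_force: 0.0
```

```bash
python3 - <<'E'
from h import *
o,_=st();print(o["q"].round(2))
s=optics.read_camera("scene")[190:310,220:340];t=optics.read_camera("top")[190:280,245:365]
s=cv2.resize(s,(400,400),interpolation=2);t=cv2.resize(t,(400,300),interpolation=2)
c=np.zeros((400,800,3),np.uint8);c[:,:400]=s;c[:300,400:]=t
cv2.imwrite("pics/c5.png",c)
E
```

```text
t 11.6 tcp gate mm [ 43.8 -32.8 160.4] F gate [0.2 0.1 1.2] w 68.4 gf 0.0
[ 1.04  0.25 -1.08  2.22  0.85  0.26  0.85]
```

View pics/c5.png

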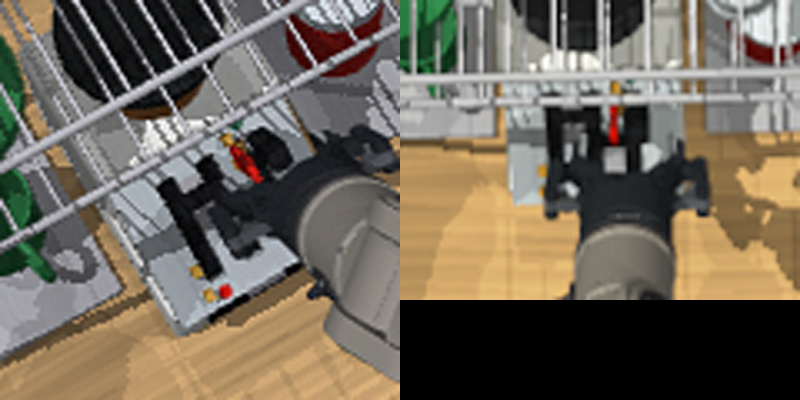

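The lever stands at the goal posts: red trigger at (613,115) and black half at (640,120) in the top crop, with the same gap as when it was free at the start. The fingers are clear. I'll back off a little and hand in.

Request:
{"name": "drive_tool", "arguments": {"deltas": [{"gripper": 50,"offset": [0.005,0,-0.008],"angular": [0,0,0]},{"gripper": 50,"offset": [0.01,0,-0.015],"angular": [0,0,0]},{"gripper": 50,"offset": [0.01,0,-0.015],"angular": [0,0,0]},{"gripper": 50,"offset": [0.01,0,-0.015],"angular": [0,0,0]},{"gripper": 50,"offset": [0.01,0,-0.015],"angular": [0,0,0]}]}}

```text
t: 12.2
eef_pos: [0.5097, -0.0847, 0.2828]
tool_rot: [0.303, 0.002, 0.953, -0.002]
contact_force: [-0.0, 0.3, 0.1]
gripper_width: 0.803
grasp_force: 0.0
```

```bash
python3 -c "
from h import *
st();print(bot.hand_in())"
```

```text
t 12.2 tcp gate mm [ 34.3 -32.9 174.8] F gate [0.1 0.3 0.1] w 68.2 gf 0.0
the job is handed in; nothing more can be done
None
```

I handed the job in at 12.2 s: the lever was let go at the green slot, its trigger looks sprung back in the camera view, and the arm is clear; the hand-in call returned no verdict.

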